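Seat the drilling template on the jig pin and hold it down

TASK

Pick up the grey metal drilling template by its black grip rib and fit it over the steel pin of the drilling jig: the pin stands somewhere along the slot in the middle and is hidden once the template is over it, so slide the template along until the socket in its underside drops over the pin. Have the template lined up with the long side of the jig (either way round), then press it down until the plywood blank under it is fully down on its springs, and finish while still holding it pressed there, as if for drilling. Leave the bottle, the drill-bit stand and the wood offcut where they are.

Things in the scene. Friction and masses are not known exactly. Their poses are not given: they have to be found in the camera images.
- jig: Drilling jig, fixed: aluminium base 170 x 120 x 25 mm (x, y, z), origin at the centre of its underside on the bench, x along its long side. An upright steel pin, 12 mm in diameter, top 51 mm above the bench (last 3 mm taper to 7 mm), stands through a slot in the blank: at y = 0, but clamped anywhere within 8 mm either way of the centre along x; its pose is not given.
- blank (a joint): How far the round plywood blank (104 mm diameter, 8 mm thick, around the pin) is pressed down on its springs, in m: 0 up (upper face 39 mm above the bench, 12 mm below the pin top), 0.006 fully down at its stop (upper face at 33 mm). The springs push up with about 7 N at the top, 15 N at the stop: more than the template weighs.
- template: Drilling template, loose on the bench: grey-painted aluminium bar 116 x 40 x 26 mm (x, y, z), 0.3 kg; origin at the centre of its underside, z up. On top a black grip rib 56 mm long (x), 20 wide (y), 36 high, its top 62 mm above the origin; brass bushes at x = +-43 mm. In the underside, centred on the origin, unseen from above, a blind socket 13.5 mm in diameter, 21 mm deep, for the pin.
- rib_top (a point): Centre of the top of the template's black grip rib, 62 mm above the template's underside.
- bottle: Bystander: clear bottle with a green label, 64 mm diameter, 190 mm tall, standing; origin under its centre. Leave it alone.
- bit_stand: Bystander: grey plastic block 40 x 65 x 28 mm with five upright drill bits, 87 mm tall in all; origin under its centre. Leave it alone.
- offcut: Bystander: wood strip 30 x 140 x 20 mm lying on the bench; origin under its centre. Leave it alone.
There are look-alikes about, which are no part of the job. Leave any green or purple look-alike of the template alone.

How it is judged (in metres and radians):
On the way, in this order (a step that is already met when the one before it is completed fails the run):
1. the template is lifted clear of the bench in the gripper (height (world z) of template above 0.03 m and contact force between the fingers and template above 1 N and horizontal distance between template and jig above 0.03 m), for 0.1 s.
2. the template has dropped over the pin, upright (x of template in the frame of jig between -0.013 and 0.013 m and y of template in the frame of jig between -0.005 and 0.005 m and z of template in the frame of jig between 0.029 and 0.0415 m and angle between template's own z axis and vertical below 0.12 rad), for 0.2 s.
At the end, for the whole second after the job is handed in: Template dropped over the pin (within 13 mm along, 5 mm across, of the jig's centre, tilt under 0.12 rad, underside below 35.5 mm), long side within 0.2 rad of the jig's; blank more than 4.5 of 6 mm down; fingers on the template with over 2 N, at rest; bystanders moved under 30 mm (x of template in the frame of jig between -0.013 and 0.013 m and y of template in the frame of jig between -0.005 and 0.005 m and z of template in the frame of jig between 0.029 and 0.0355 m and angle between template's own z axis and vertical below 0.12 rad and value of joint blank above 0.0045 m and angle between the x axis of template and the x axis of jig, either way round below 0.2 rad and contact force between the fingers and template above 2 N and linear speed of template below 0.02 m/s and distance of each of bottle, bit_stand, offcut from where it was at the start of the episode below 0.03 m); the arm keeps its last pose, push and grip.
It fails at once if the bottle is pushed about or knocked over (distance of bottle from where it was at the start of the episode above 0.03 m or angle between bottle's own z axis and vertical above 0.5 rad).
It fails at once if the drill-bit stand is pushed about or knocked over (distance of bit_stand from where it was at the start of the episode above 0.03 m or angle between bit_stand's own z axis and vertical above 0.5 rad).
It fails at once if the wood offcut is pushed about or knocked over (distance of offcut from where it was at the start of the episode above 0.03 m or angle between offcut's own z axis and vertical above 0.5 rad).
It also fails if it takes over 54 s, if anything falls off the work surface, if the arm or the gripper's body presses on something with over 40 N, if the wrist force passes 120 N, or if a joint passes its speed limit or range.

ROBOT

A 6-joint arm with a two-finger parallel gripper is mounted at the origin on the work surface. World frame = base frame: x ahead of the robot, y to its left, z up, the work surface at z = 0. Lengths are in m, angles in degrees, forces in N, time in s.
With the tool pointing down it reaches from about 0.3 to 0.775 m from the base axis. Payload 14.6 kg.
Tool frame: the origin (TCP) lies at the very end of the fingers, on their centre line; the grasp point (between the pads) lies arm.grip_depth behind it (arm.grip_depth is the distance from the TCP to the grasp point, in m); z points along the fingers, y is the line along which they close (so a half turn about z gives the same grasp; the last joint's range is limited). The gripper opens to 85 mm and grips with 20 to 120 N. Pads are 22 mm wide; open, the fingers measure 114 mm over their backs; the gripper's body (76 mm by 85 mm) begins 54 mm behind the grasp point. The pads swing forward as they close: fully open they stand 13 mm farther back than shut.
Start: joints at [68.663, 17.183, 87.147, -0, 75.671, -3.816], TCP at [0.166, 0.524, 0.231] pointing down, gripper open.
Joint ranges: [-173.82, 173.82], [-45.26, 126.66], [13.44, 144.39], [-59.66, 239.66], [0, 175.72], [-146.38, 146.38]. Speed limits (degrees/s): [127.2, 127.2, 147.25, 180, 180, 180].

INTERFACE

Orientations are given as [roll, pitch, yaw] about the fixed x, y, z axes, in that order (R = Rz(yaw) Ry(pitch) Rx(roll)).
In Python, from workcell import sense, viewer, arm gives the robot as it stands.
- The arm moves only by the tool send_rows, never from a script. Its argument "moves" is text: rows parted by semicolons, each of 7 numbers parted by spaces: the shift along the tool's x, y, z in m, then the turn, a rotation vector about the tool's x, y, z in rad, then the gripper command: -1 is fully open, 1 is shut, values between are in proportion. A call has 1 to 10 rows; each row is the pose to reach, as a shift and turn from the pose commanded when the call began, along the tool's axes at that moment; what a row does not reach only later rows make up. A row lasts 1/12 s, in which the tool goes at most 41.7 mm and 7.16 degrees, less where a joint would pass 70% of its speed; a pose out of reach is approached as far as the arm can. A call with a gripper value outside its range is refused whole. The fingers move at their own pace and stop on an object; "newtons" is the grip in N (left out, the last holds). Time passes only in rows, so rows that repeat a pose let the fingers close. It gives the time, the measured TCP pose, the force, the opening and the grip force at its end, in the units of the state.
- sense(): the state, without advancing time (a new reading comes with each control period).
- viewer.get_image(name): name is "scene" or "side" or "wrist"; returns a dict with "image" (480x640x3 uint8, red, green, blue), "fx", "fy", "cx", "cy" (pixels), "distortion" ([k1, k2, p1, p2, k3] as OpenCV has them; the pictures are not rectified), "view" (4x4, takes a point from world to camera coordinates); the wrist camera has in their place "hand_eye" (4x4, takes a point from camera to tool coordinates, whose origin is the TCP and whose axes are the flange's). Camera axes: x right, y up, looking along -z (the intrinsics and any distortion apply to the point x, -y, -z); pixel columns grow to the right and rows downward; lengths in m; the calibration is good to about 2 mm. A picture is of the moment at which its call begins: read the wrist's pose just before it. There is no depth.
- arm.sign_off(): hands the job in; it is judged then, once.
The state is a dict: "time_s": time; "q": joint angles; "qd": joint speeds; "tau": joint torques, N m; "position": TCP position; "ee_rot": TCP orientation; "ft_force": force on the tool from outside, world axes, zero at the start; "torque": the same for the moment, N m; "width": opening from 0.0 (shut) to 1.0 (fully open); "grip_force": force on a finger pad.
Only numpy, scipy, OpenCV 4.12 (cv2) and the standard library are available. Lean on these libraries where they do the work, as an engineer would, in place of code of your own. Each camera call takes 0.05 s, during which the arm holds its last target. There are 200 camera calls.

## Working session

There is one attempt and no reset: what is moved stays moved. The work goes in short steps, Python scripts to look and compute and a tool call to move; the robot and the scene stay as the last step left them, time stands still between calls to the robot, and variables do not carry over. Pictures are saved under pics/ and viewed, at most 10 in all, crops included, and the job is handed in when it is done.

Besides the shell and the picture viewer there is one more tool, called after "Emit:" as name(argument=value, ...) on one line, values as JSON. send_rows: Moves the arm, as the interface text tells. Its arguments: {"type":"object","properties":{"moves":{"type":"string"},"newtons":{"type":"number"}},"required":["moves"]}

```bash
mkdir -p pics; ls; cat > h.py <<'E'
import numpy as np, cv2
from workcell import sense, viewer, arm
def grab(n):
    s=sense(); d=viewer.get_image(n); d['s']=s; return d
def save(im,f): cv2.imwrite('pics/'+f,cv2.cvtColor(im,cv2.COLOR_RGB2BGR))
E
python3 - <<'E'
from h import *
import pickle
s=sense();print(s,arm.grip_depth)
for n in('scene','side','wrist'):
    d=grab(n);pickle.dump(d,open(n+'0.pkl','wb'));save(d['image'],n+'0.png')
    print(n,{k:(np.round(v,3).tolist() if k!='image' else 0) for k,v in d.items() if k!='s'})
E
```

```text
pics
{'time_s': 0.0, 'q': array([ 6.86620038e+01,  1.72178423e+01,  8.71817178e+01,  1.30397644e-03,
        7.56684883e+01, -3.81527268e+00]), 'qd': array([ 0.06718324, -0.09236484,  0.01612935,  0.05951249,  0.0261034 ,
        0.03248461]), 'tau': array([ 1.24634234e-04, -5.43497372e+01, -3.61796272e+01, -8.12607573e-05,
        3.96429226e-03,  8.83746196e-06]), 'position': array([0.16550261, 0.52426235, 0.23068965]), 'ee_rot': array([-1.79932186e+02, -5.78814320e-03,  1.62476950e+02]), 'ft_force': array([ 0.05293904,  0.26988081, -0.15597547]), 'torque': array([0.0312427 , 0.02984985, 0.01056348]), 'grip_force': 0.0, 'width': 1.0004702062172952} 0.0187
scene {'image': 0, 'fx': 571.425, 'fy': 571.425, 'cx': 317.901, 'cy': 242.395, 'distortion': [0.024, 0.0, 0.0, 0.0, 0.0], 'view': [[-0.829, 0.559, 0.007, 0.495], [-0.328, -0.496, 0.804, 0.132], [0.453, 0.665, 0.594, -1.641], [0.0, 0.0, 0.0, 1.0]]}
side {'image': 0, 'fx': 517.494, 'fy': 517.494, 'cx': 316.926, 'cy': 242.007, 'distortion': [-0.125, 0.0, 0.0, 0.0, 0.0], 'view': [[0.718, -0.696, -0.006, -0.453], [0.528, 0.539, 0.656, -0.367], [-0.453, -0.475, 0.755, -0.829], [0.0, 0.0, 0.0, 1.0]]}
wrist {'image': 0, 'fx': 413.085, 'fy': 413.085, 'cx': 319.939, 'cy': 250.584, 'distortion': [-0.041, 0.0, 0.0, 0.0, 0.0], 'hand_eye': [[-0.001, 0.965, 0.261, 0.066], [1.0, 0.001, -0.0, -0.0], [-0.001, 0.261, -0.965, -0.143], [0.0, 0.0, 0.0, 1.0]]}
```

View pics/scene0.png

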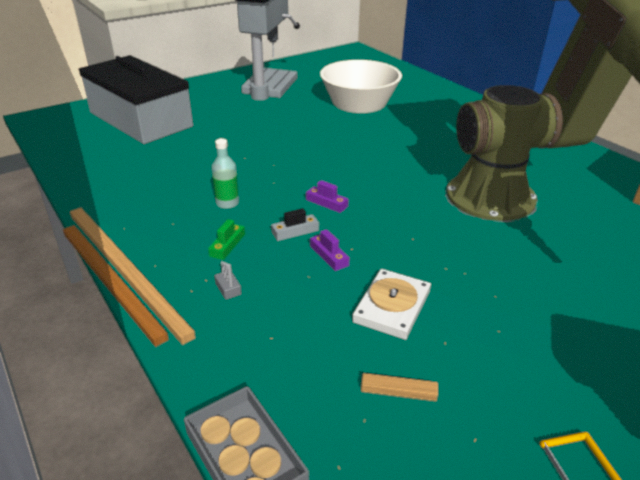

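View pics/side0.png

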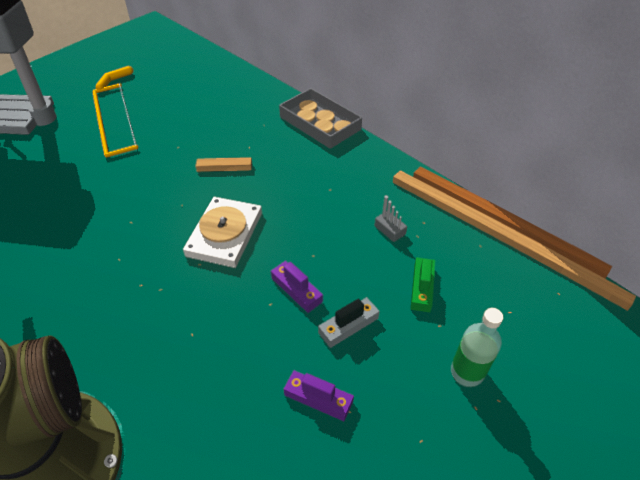

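Scene view: the candidates are grey with a black rib at (295,225), purple at (328,195) and (330,249), and green at (227,239). I choose the grey one, which is at (349,318) in the side view. The jig is at (393,300) in scene and (224,230) in side, and the offcut is at (400,387) in scene. Next is one close crop.

```bash
python3 - <<'E'
from h import *
import pickle
S=pickle.load(open('scene0.pkl','rb'))['image'];D=pickle.load(open('side0.pkl','rb'))['image']
def c(im,x,y,w,h,k): return cv2.resize(im[y:y+h,x:x+w],(w*k,h*k),interpolation=cv2.INTER_CUBIC)
a=np.hstack([c(S,265,200,66,50,6),c(D,315,295,66,50,6)])
b=np.hstack([c(S,345,262,99,75,4),c(D,175,192,99,75,4)])
save(np.vstack([a,b]),'crop0.png');print(a.shape,b.shape)
E
```

```text
(300, 792, 3) (300, 792, 3)
```

View pics/crop0.png

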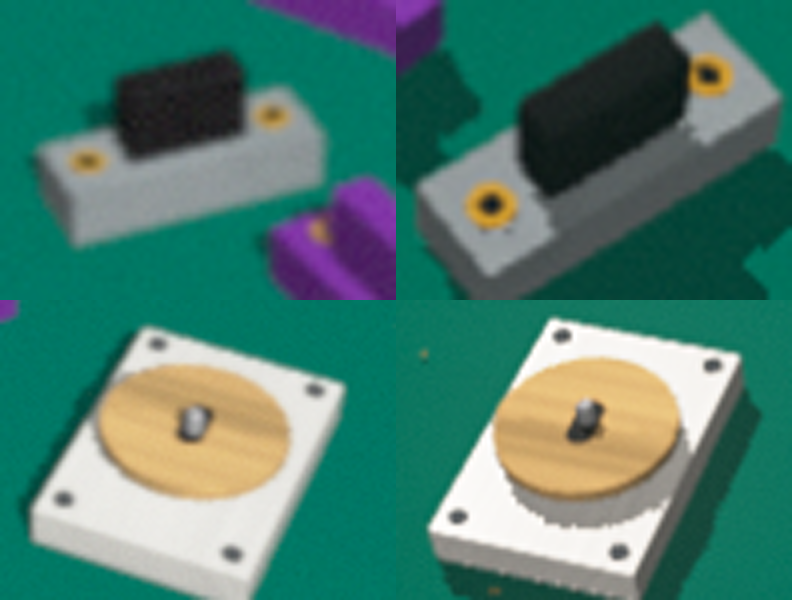

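The crop confirms the grey template: its bushes are at crop (88,160) and (272,116) in scene, and (490,205) and (708,74) in side. The pin and the four base screws are clear in both views.

```bash
cat >> h.py <<'E'
def ray(d,uv):
    K=np.array([[d['fx'],0,d['cx']],[0,d['fy'],d['cy']],[0,0,1]])
    p=cv2.undistortPoints(np.array([[uv]],float),K,np.array(d['distortion'],float))[0,0]
    v=np.array([p[0],-p[1],-1.])
    if 'view' in d: T=np.linalg.inv(np.array(d['view']))
    else:
        from scipy.spatial.transform import Rotation as R
        W=np.eye(4);W[:3,:3]=R.from_euler('xyz',d['s']['ee_rot'],degrees=True).as_matrix();W[:3,3]=d['s']['position'];T=W@np.array(d['hand_eye'])
    return T[:3,3],T[:3,:3]@v
def onz(d,uv,z):
    o,v=ray(d,uv);return (o+v*(z-o[2])/v[2])[:2]
E
python3 - <<'E'
from h import *
import pickle
S=pickle.load(open('scene0.pkl','rb'));D=pickle.load(open('side0.pkl','rb'))
def q(l,k,o): return [((x+.5)/k-.5+o[0],(y+.5)/k-.5+o[1]) for x,y in l]
for n,d,b,s,p in (('scene',S,q([(88,160),(272,116)],6,(265,200)),q([(158,44),(316,90),(233,253),(64,198)],4,(345,262)),q([(198,112)],4,(345,262))),
 ('side',D,q([(94,205),(312,74)],6,(315,295)),q([(166,36),(316,65),(223,252),(61,217)],4,(175,192)),q([(193,106)],4,(175,192)))):
    B=np.array([onz(d,u,.026) for u in b]);J=np.array([onz(d,u,.025) for u in s]);P=onz(d,p[0],.051)
    e=B[1]-B[0];print(n,'bush',B.round(4).tolist(),'len',np.hypot(*e).round(4),'yaw',np.degrees(np.arctan2(e[1],e[0])).round(1),'c',B.mean(0).round(4))
    print(' jig',J.round(4).tolist(),'c',J.mean(0).round(4),'pin',P.round(4))
    for i in range(4):
        e=J[(i+1)%4]-J[i];print('  ',np.hypot(*e).round(4),np.degrees(np.arctan2(e[1],e[0])).round(1))
for n,u in (('purpA ribtop',(329,188)),('purpB ribtop',(327,241)),('bottle base',(227,205)),('bits',(229,290)),('offcut',(400,382))):
    print(n,onz(S,u,.055 if 'purp' in n else .01).round(3))
E
```

```text
scene bush [[0.6007, -0.1718], [0.5165, -0.1564]] len 0.0855 yaw 169.7 c [ 0.5586 -0.1641]
 jig [[0.4941, 0.1216], [0.4458, 0.2024], [0.57, 0.2752], [0.6179, 0.194]] c [0.5319 0.1983] pin [0.5345 0.2018]
   0.0942 120.9
   0.1439 30.4
   0.0942 -59.4
   0.1434 -149.7
side bush [[0.5145, -0.1564], [0.5996, -0.1709]] len 0.0863 yaw -9.7 c [ 0.557  -0.1637]
 jig [[0.5685, 0.2723], [0.6158, 0.1922], [0.4921, 0.1193], [0.4441, 0.2002]] c [0.5301 0.196 ] pin [0.5331 0.1934]
   0.093 -59.4
   0.1437 -149.5
   0.0941 120.7
   0.1438 30.1
purpA ribtop [ 0.413 -0.218]
purpB ribtop [ 0.558 -0.019]
bottle base [ 0.657 -0.359]
bits [ 0.813 -0.038]
offcut [0.664 0.377]
```

```bash
cat >> h.py <<'E'
from scipy.spatial.transform import Rotation as R
def delta(p,yaw,roll=180):
    s=sense();A=R.from_euler('xyz',s['ee_rot'],degrees=True)
    B=R.from_euler('xyz',[roll,0,yaw],degrees=True)
    t=A.inv().apply(np.array(p)-s['position']);r=(A.inv()*B).as_rotvec()
    print('delta',t.round(4),r.round(4),'dist rows',np.linalg.norm(t)/.0417)
E
python3 -c "
from h import *
delta([.558,-.164,.20],170.2)"
```

```text
delta [-0.5815 -0.5382  0.0313] [-0.0009 -0.0002 -0.1348] dist rows 19.015773050594927
```

Emit:
send_rows(moves="-0.29 -0.27 0.015 0 0 -0.07 -0.2;-0.29 -0.27 0.015 0 0 -0.07 -0.2;-0.29 -0.27 0.015 0 0 -0.07 -0.2;-0.29 -0.27 0.015 0 0 -0.07 -0.2;-0.29 -0.27 0.015 0 0 -0.07 -0.2;-0.29 -0.27 0.015 0 0 -0.07 -0.2;-0.29 -0.27 0.015 0 0 -0.07 -0.2;-0.29 -0.27 0.015 0 0 -0.07 -0.2;-0.29 -0.27 0.015 0 0 -0.07 -0.2;-0.29 -0.27 0.015 0 0 -0.07 -0.2", newtons=60)

```text
time_s: 0.98
position: [0.3619, 0.1766, 0.2162]
ee_rot: [-180.0, 0.0, 166.4]
ft_force: [-0.3, 0.4, -0.1]
width: 0.605
grip_force: 0.0
```

```bash
python3 -c "
from h import *
d=grab('wrist');save(d['image'],'jigpass.png')
import pickle;pickle.dump(d,open('w1.pkl','wb'))
delta([.558,-.164,.20],170.2)"
```

```text
delta [-0.27   -0.2837  0.0164] [-0.0009  0.0004 -0.0677] dist rows 9.399792956041114
```

Emit:
send_rows(moves="-0.27 -0.284 0.016 0 0 -0.068 -0.2;-0.27 -0.284 0.016 0 0 -0.068 -0.2;-0.27 -0.284 0.016 0 0 -0.068 -0.2;-0.27 -0.284 0.016 0 0 -0.068 -0.2;-0.27 -0.284 0.016 0 0 -0.068 -0.2;-0.27 -0.284 0.016 0 0 -0.068 -0.2;-0.27 -0.284 0.016 0 0 -0.068 -0.2;-0.27 -0.284 0.016 0 0 -0.068 -0.2;-0.27 -0.284 0.016 0 0 -0.068 -0.2;-0.27 -0.284 0.016 0 0 -0.068 -0.2")

```text
time_s: 1.87
position: [0.5581, -0.1634, 0.1993]
ee_rot: [-180.0, -0.0, 170.2]
ft_force: [-0.8, 0.2, 0.5]
width: 0.596
grip_force: 0.0
```

```bash
python3 -c "
from h import *
d=grab('wrist');save(d['image'],'w2.png')
import pickle;pickle.dump(d,open('w2.pkl','wb'))
print(d['s']['position'],d['s']['ee_rot'])"
```

```text
[ 0.55810067 -0.16339554  0.19932041] [-1.79979401e+02 -3.43717478e-02  1.70248042e+02]
```

View pics/w2.png

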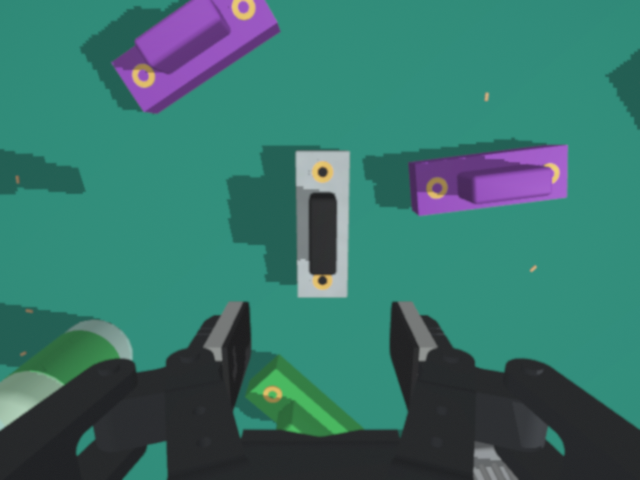

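The wrist view shows the template square between the fingers: bushes at (322,172) and (322,281), rib top centre about (322,233), and nothing in the fingers' way.

```bash
python3 -c "
from h import *
import pickle
d=pickle.load(open('w2.pkl','rb'))
B=np.array([onz(d,u,.026) for u in ((322.3,172),(322.3,281))]);e=B[1]-B[0]
c=B.mean(0);y=np.degrees(np.arctan2(e[1],e[0]));print(B,c,np.hypot(*e),y)
delta([*c,.033],y%180)"
```

```text
[[ 0.51697101 -0.15447987]
 [ 0.60268488 -0.16918199]] [ 0.55982795 -0.16183093] 0.08696561888829547 -9.732977261576426
delta [-0.0012  0.0025  0.166 ] [-0.0004 -0.0008 -0.0012] dist rows 3.9816861336707485
```

Emit:
send_rows(moves="-0.001 0.002 0.04 0 0 0 -0.2;-0.001 0.002 0.08 0 0 0 -0.2;-0.001 0.002 0.12 0 0 0 -0.2;-0.001 0.002 0.15 0 0 0 -0.2;-0.001 0.002 0.166 0 0 0 -0.2;-0.001 0.002 0.166 0 0 0 -0.2;-0.001 0.002 0.166 0 0 0 1;-0.001 0.002 0.166 0 0 0 1;-0.001 0.002 0.166 0 0 0 1;-0.001 0.002 0.166 0 0 0 1", newtons=60)

```text
time_s: 2.75
position: [0.5591, -0.158, 0.036]
ee_rot: [-180.0, 0.2, 170.4]
ft_force: [-1.5, -1.4, 5.9]
width: 0.221
grip_force: 63.5
```

Emit:
send_rows(moves="0 0 0 0 0 0 1;0 0 0 0 0 0 1;0 0 0 0 0 0 1;0 0 -0.02 0 0 0 1;0 0 -0.04 0 0 0 1;0 0 -0.07 0 0 0 1;0 0 -0.1 0 0 0 1;0 0 -0.1 0 0 0 1;0 0 -0.1 0 0 0 1")

```text
time_s: 3.5
position: [0.5588, -0.1578, 0.1359]
ee_rot: [-180.0, 0.2, 170.4]
ft_force: [-0.5, 0.5, -3.0]
width: 0.222
grip_force: 62.3
```

```bash
python3 -c "
from h import *
d=grab('wrist');save(d['image'],'w3.png');s=d['s'];print(s)
d=grab('side');save(d['image'],'s3.png')
a=cv2.imread('pics/w3.png');b=cv2.imread('pics/s3.png')
cv2.imwrite('pics/m3.png',np.hstack([cv2.resize(a,(400,300)),cv2.resize(b[220:400,240:480],(400,300))]))"
```

```text
{'time_s': 3.5, 'q': array([-1.93840325e+01,  2.62363864e+01,  8.80079468e+01,  9.52795077e-03,
        6.55823705e+01, -9.97756686e+01]), 'qd': array([-0.1115244 ,  2.73079006,  2.357743  , -0.12926409, -0.97619203,
       -0.05551547]), 'tau': array([ 2.47578562e-02, -6.64017034e+01, -3.75440776e+01,  9.74626309e-04,
        3.06387367e-01,  2.06741777e-05]), 'position': array([ 0.55881646, -0.15777668,  0.13585005]), 'ee_rot': array([-1.79979137e+02,  1.72254835e-01,  1.70387742e+02]), 'ft_force': array([-0.53987003,  0.49434647, -3.04874703]), 'torque': array([-0.01503706, -0.01589327, -0.05454594]), 'grip_force': 62.305601835250854, 'width': 0.22243557210342882}
```

View pics/m3.png

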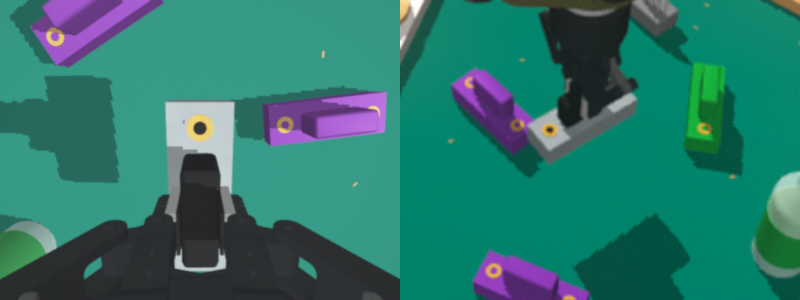

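The template is held, level and clear of the bench; its front bush is at about (320,205) in the full wrist image. Next I move beside the jig, so the wrist camera sees the pin.

```bash
python3 -c "
from h import *
im=cv2.cvtColor(cv2.imread('pics/w3.png'),cv2.COLOR_BGR2HSV)
m=cv2.inRange(im,(15,80,120),(35,255,255));m[:, :280]=0;m[:,360:]=0;m[:150]=0;m[260:]=0
y,x=np.where(m>0);u=((x.min()+x.max())/2,(y.min()+y.max())/2);print('bush',u,x.size)
d=dict(__import__('pickle').load(open('w2.pkl','rb')));d['s']=sense()
z=d['s']['position'][2]-.036+.026
b=onz(d,u,z);A=R.from_euler('xyz',d['s']['ee_rot'],degrees=True)
print('bush in tool',A.inv().apply(np.array([*b,z])-d['s']['position']))
delta([.645,.263,.2],210.2)"
```

```text
bush (np.float64(319.5), np.float64(204.0)) 1121
bush in tool [ 0.04261999 -0.00015018  0.010073  ]
delta [-0.0157  0.4291 -0.0667] [ 0.0009 -0.0015 -0.6948] dist rows 10.421510108569803
```

Emit:
send_rows(moves="0 0 -0.03 0 0 0 1;-0.001 0.04 -0.06 0 0 -0.1 1;-0.002 0.08 -0.067 0 0 -0.17 1;-0.004 0.12 -0.067 0 0 -0.25 1;-0.006 0.16 -0.067 0 0 -0.32 1;-0.008 0.2 -0.067 0 0 -0.4 1;-0.01 0.24 -0.067 0 0 -0.47 1;-0.011 0.28 -0.067 0 0 -0.54 1;-0.012 0.32 -0.067 0 0 -0.62 1;-0.013 0.36 -0.067 0 0 -0.69 1")

```text
time_s: 4.43
position: [0.6308, 0.1971, 0.1992]
ee_rot: [179.9, -0.2, -149.8]
ft_force: [1.4, -0.1, -3.0]
width: 0.217
grip_force: 62.2
```

```bash
python3 -c "
from h import *
delta([.645,.263,.2],210.2)"
```

```text
delta [-0.0454  0.0499 -0.0009] [ 0.0009 -0.0029 -0.0008] dist rows 1.6178431568954676
```

Emit:
send_rows(moves="-0.022 0.025 0 0 0 0 1;-0.045 0.05 0 0 0 0 1;-0.045 0.05 0 0 0 0 1;-0.045 0.05 0 0 0 0 1;-0.045 0.05 0 0 0 0 1")

```text
time_s: 4.85
position: [0.6449, 0.2604, 0.1994]
ee_rot: [180.0, -0.2, -150.1]
ft_force: [0.3, -1.4, -3.9]
width: 0.224
grip_force: 62.1
```

```bash
python3 -c "
from h import *
import pickle
d=grab('wrist');save(d['image'],'w4.png');pickle.dump(d,open('w4.pkl','wb'));print(d['s']['position'],d['s']['ee_rot'])"
```

```text
[0.64493789 0.26043356 0.19941069] [ 1.79980427e+02 -1.62134440e-01 -1.50073178e+02]
```

View pics/w4.png

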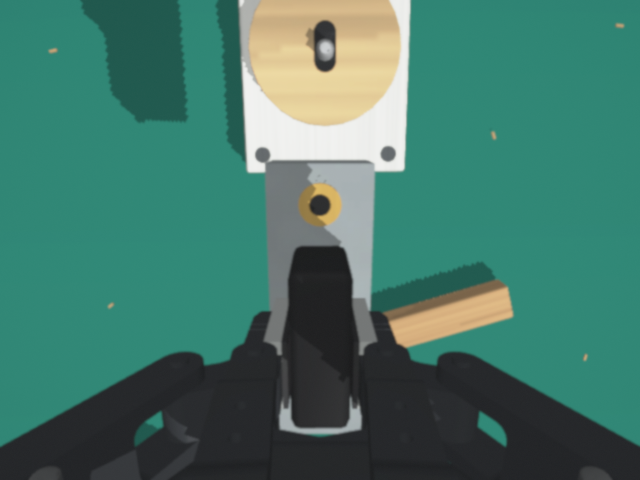

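The wrist view shows the pin top at about (326,47) in its slot (rows 20–72), the near base screws at (262,155) and (388,154), and the held template at bottom centre.

```bash
python3 -c "
from h import *
import pickle
d=pickle.load(open('w4.pkl','rb'));im=d['image']
P=onz(d,(326,47),.051);a=onz(d,(262.5,155),.025);b=onz(d,(388,154),.025)
s0=onz(d,(325,20),.039);s1=onz(d,(325,72),.039)
e=b-a;yaw=np.degrees(np.arctan2(e[1],e[0]));print('pin',P,'screws',a,b,np.hypot(*e),yaw)
u=np.array([np.cos(np.radians(30.2)),np.sin(np.radians(30.2))]);c=(a+b)/2-.072*u
print('jig c',c,'pin off along/across',(P-c)@u,(P-c)@np.array([-u[1],u[0]]),'slot',(s0+s1)/2,np.linalg.norm(s1-s0))
for nm in ('scene','side'):
    D=pickle.load(open(nm+'0.pkl','rb'));o,v=ray(D,(0,0))
    # reproject pin axis
g=cv2.resize(im[0:150,220:420],(800,600),interpolation=cv2.INTER_CUBIC)
save(g,'pin.png')"
```

```text
pin [0.53473423 0.20180278] screws [0.61873663 0.19575119] [0.5711441  0.27712727] 0.09427150013228781 120.32108952135184
jig c [0.53271258 0.2002218 ] pin off along/across 0.002542527895466802 0.00034947230612805935 slot [0.53248904 0.19992853] 0.032844495438244754
```

View pics/pin.png

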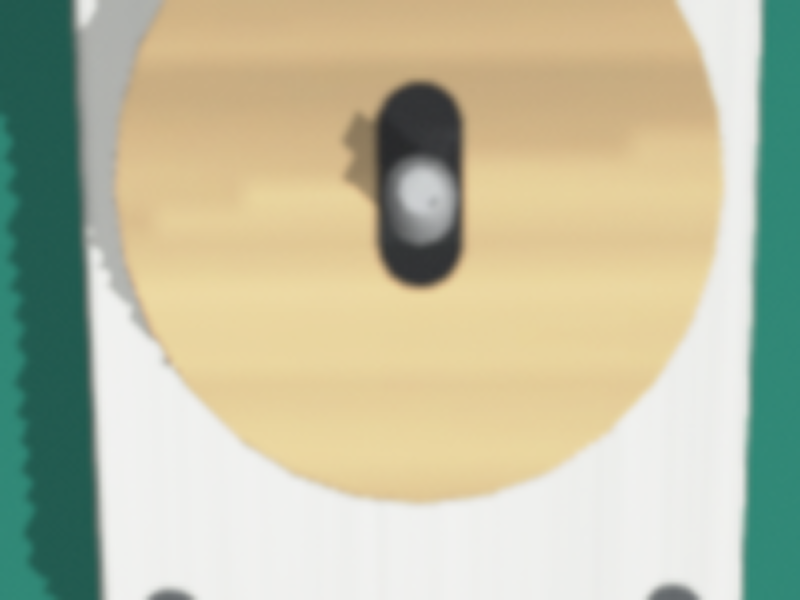

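The pin top disc is centred at crop (421,188), which is pixel (325.2,46.9).

```bash
python3 -c "
from h import *
import pickle
d=pickle.load(open('w4.pkl','rb'))
P=onz(d,(325.2,46.9),.051);print(P)
delta([*P,.105],210.2)"
```

```text
[0.5349413  0.20132092]
delta [0.1245 0.0041 0.0953] [ 0.0002 -0.002  -0.0056] dist rows 3.762349397906777
```

Emit:
send_rows(moves="0.04 0.001 0 0 0 -0.005 1;0.08 0.003 0 0 0 -0.005 1;0.125 0.004 0 0 0 -0.005 1;0.125 0.004 0.03 0 0 -0.005 1;0.125 0.004 0.06 0 0 -0.005 1;0.125 0.004 0.085 0 0 -0.005 1;0.125 0.004 0.095 0 0 -0.005 1;0.125 0.004 0.095 0 0 -0.005 1;0.125 0.004 0.095 0 0 -0.005 1;0.125 0.004 0.095 0 0 -0.005 1")

```text
time_s: 5.73
position: [0.5359, 0.2019, 0.1079]
ee_rot: [-180.0, 0.1, -149.8]
ft_force: [0.1, 0.4, -2.2]
width: 0.225
grip_force: 62.0
```

```bash
python3 -c "
from h import *
delta([.535,.2013,.09],210.2);print(sense()['ft_force'])"
```

```text
delta [ 0.0011 -0.0001  0.0179] [-0.0005  0.0023 -0.0004] dist rows 0.4312004902396727
[ 0.12964696  0.44416418 -2.20758421]
```

Lower gently, past the expected contact height (TCP z ≈ 0.087) and down to 0.078.

Emit:
send_rows(moves="0.001 0 0.01 0 0 0 1;0.001 0 0.018 0 0 0 1;0.001 0 0.02 0 0 0 1;0.001 0 0.022 0 0 0 1;0.001 0 0.024 0 0 0 1;0.001 0 0.026 0 0 0 1;0.001 0 0.027 0 0 0 1;0.001 0 0.027 0 0 0 1")

```text
time_s: 6.4
position: [0.5343, 0.2014, 0.0792]
ee_rot: [-180.0, 0.0, -149.8]
ft_force: [2.1, -0.2, -4.6]
width: 0.226
grip_force: 62.0
```

There is no upward force at an underside height of about 43 mm, so the pin has entered the socket. Now press on slowly.

Emit:
send_rows(moves="0 0 0.002 0 0 0 1;0 0 0.003 0 0 0 1;0 0 0.004 0 0 0 1;0 0 0.004 0 0 0 1;0 0 0.005 0 0 0 1;0 0 0.006 0 0 0 1;0 0 0.007 0 0 0 1;0 0 0.008 0 0 0 1;0 0 0.008 0 0 0 1;0 0 0.008 0 0 0 1")

```text
time_s: 7.23
position: [0.5343, 0.2014, 0.0719]
ee_rot: [-180.0, 0.0, -149.8]
ft_force: [-2.5, -2.4, 6.4]
width: 0.22
grip_force: 63.6
```

Emit:
send_rows(moves="0 0 0.001 0 0 0 1;0 0 0.002 0 0 0 1;0 0 0.003 0 0 0 1;0 0 0.004 0 0 0 1;0 0 0.004 0 0 0 1;0 0 0.004 0 0 0 1")

```text
time_s: 7.73
position: [0.5344, 0.2014, 0.0688]
ee_rot: [-180.0, 0.1, -149.8]
ft_force: [-7.8, -5.2, 17.1]
width: 0.225
grip_force: 65.1
```

Emit:
send_rows(moves="0 0 0.001 0 0 0 1;0 0 0.0015 0 0 0 1;0 0 0.0015 0 0 0 1;0 0 0.0015 0 0 0 1")

```text
time_s: 8.07
position: [0.5346, 0.2015, 0.0688]
ee_rot: [-180.0, 0.1, -149.8]
ft_force: [-14.4, -7.8, 31.8]
width: 0.221
grip_force: 67.5
```

At the stop: z no longer moves and the force has jumped to 32 N. I'll relieve the side load a little, then check.

Emit:
send_rows(moves="0.001 0 0 0 0 0 1;0.001 0 0 0 0 0 1;0.001 0 0 0 0 0 1;0.001 0 0 0 0 0 1;0.001 0 0 0 0 0 1;0.001 0 0 0 0 0 1")

```text
time_s: 8.57
position: [0.5344, 0.2014, 0.0688]
ee_rot: [-180.0, 0.2, -149.8]
ft_force: [-8.1, -4.2, 28.8]
width: 0.222
grip_force: 66.4
```

```bash
python3 -c "
from h import *
a=grab('scene')['image'][240:360,320:480];b=grab('side')['image'][170:290,150:310]
save(np.hstack([cv2.resize(a,(400,300)),cv2.resize(b,(400,300))]),'fin.png')
s=sense();print(s['position'],s['ft_force'],s['grip_force'],s['torque'])"
```

```text
[0.53442438 0.20137065 0.06880153] [-8.14427256 -4.05203574 28.26324879] 66.3993787765503 [-0.39872944  1.42532648  0.0050046 ]
```

View pics/fin.png

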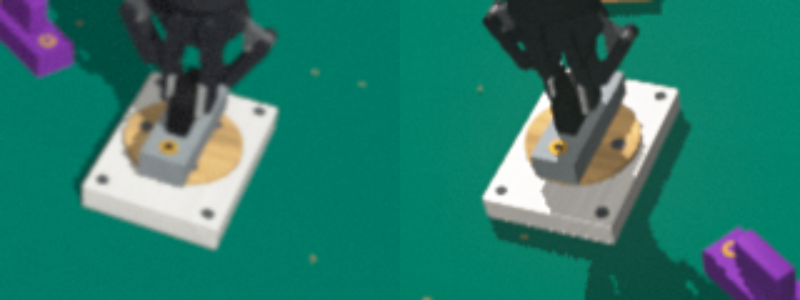

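The template sits flush on the blank, aligned with the jig. A dark dot on the plywood, at scene (379,291) and side (237,227), needs identifying before hand-in.

```bash
python3 -c "
from h import *
import pickle
S=pickle.load(open('scene0.pkl','rb'));D=pickle.load(open('side0.pkl','rb'))
u=np.array([np.cos(np.radians(30.2)),np.sin(np.radians(30.2))]);n=np.array([-u[1],u[0]])
for d,p,c in((S,(378.5,290.5),[.5319,.1983]),(D,(237,227),[.5301,.196])):
  for z in (.033,.051):
    w=onz(d,p,z)-c;print(z,'along',(w@u).round(4),'across',(w@n).round(4))
"
```

```text
0.033 along 0.0019 across -0.0338
0.051 along 0.0217 across -0.0275
0.033 along -0.0002 across -0.0352
0.051 along -0.0151 across -0.0434
```

The dot lies on the blank's face at z = 33 mm, 34 mm off to the side in both views, so it isn't the pin. The stop height (0.0688 − 0.036 = 0.033 m) matches the blank fully down.

```bash
python3 -c "
from workcell import arm
print(arm.sign_off())"
```

```text
the job is handed in; nothing more can be done
None
```

I handed the job in with the template over the pin, lined up with the jig and held pressed with about 28 N at the blank's stop; the sign-off returned no verdict. The bottle, bit stand and offcut were not touched.

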